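Sweep worn bearings through the tray spout into the scrap bin

ROBOT

A 7-joint arm with a two-finger parallel gripper is mounted at the origin on the work surface. World frame = base frame: x ahead of the robot, y to its left, z up, the work surface at z = 0. Lengths are in m, angles in rad, forces in N, time in s.
With the tool pointing down it reaches from about 0.4 to 0.875 m from the base axis. Payload 6.5 kg.
Tool frame: the origin (TCP) lies on the centre line of the jaws, within the pads' length; the fingertips stand 14 mm ahead of it and the grasp point (between the pads) lies 5 mm behind it; z points along the fingers, y is the line along which they close (so a half turn about z gives the same grasp; the last joint's range is limited). The gripper opens to 85 mm and grips with 20 to 120 N. Pads are 22 mm wide; open, the fingers measure 114 mm over their backs; the gripper's body (76 mm by 85 mm) begins 54 mm behind the grasp point. The pads swing forward as they close: fully open they stand 13 mm farther back than shut.
Start: joints at [-1.21, 0.536, -0.004, 1.538, 0.003, 1.067, -0.071], TCP at [0.269, 0.592, 0.245] pointing down, gripper open.
Joint ranges: [-2.7, 2.7], [-0.37, 2.16], [-1.27, 1.26], [0.24, 2.4], [-1.31, 4.45], [0.19, 1.91], [-2.76, 2.76]. Speed limits (rad/s): [2.39, 2.39, 3.14, 3.14, 3.14, 3.14, 3.14].

INTERFACE

Orientations are given as a unit quaternion [w, x, y, z].
In Python, from rig import * gives the robot as it stands. The module is installed in compiled form; this text tells all that it offers.
- The arm moves only by the tool apply_moves, never from a script. Its argument "plan" is a list of rows, each an object with "dr": the turn, a rotation vector about the tool's x, y, z in degrees, a list of three; "offset": the shift along the tool's x, y, z in cm, a list of three; "fingers": the opening, from -1 (shut) to 1 (fully open). A call has 1 to 5 rows; each row is the pose to reach, as a shift and turn from the pose commanded when the call began, along the tool's axes at that moment; what a row does not reach only later rows make up. A row lasts 1/10 s, in which the tool goes at most 50 mm and 8.59 degrees, less where a joint would pass 70% of its speed; a pose out of reach is approached as far as the arm can. A call with a gripper value outside its range is refused whole. The fingers move at their own pace and stop on an object; "grip_force" is the grip in N (left out, the last holds). Time passes only in rows, so rows that repeat a pose let the fingers close. It gives the time, the measured TCP pose, the force, the opening and the grip force at its end, in the units of the state.
- observe(): the state, without advancing time (a new reading comes with each control period).
- grab_frame(name): name is "scene" or "side" or "wrist"; returns the picture (384x512x3 uint8, red, green, blue); there is no depth.
- camera_model(name): a dict with "intrinsics" (3x3 intrinsics, pixels), "R" (3x3) and "t" (3): a world point X has camera coordinates R X + t. Camera axes: x right, y down, z forward; pixel columns grow to the right and rows downward; lengths in m; the calibration is good to about 2 mm. A picture is of the moment at which its call begins: read the wrist's pose just before it. camera_model takes no time and is no camera call; for the wrist camera it gives the pose at the moment of the call.
- sign_off(): hands the job in; it is judged then, once.
Trained networks look in the newest picture that a camera, given by its name, has taken for a name from the list of things; names that differ only in an ending like _2 or _b are one class to them, and where a whole thing is asked for, a point or a joint stands for the part that bears it (a point fixed in the world has none). Each returns a list of dicts, best first, with "p" (0 to 1); they miss things now and then, are a little off and sometimes report something else, mostly with a low value. They report only what shows in the picture. A call takes as long as a camera call.
- find_in(name, camera): "centre" ([row, column] in pixels, amid what is visible of it).
- pinpoint(name, camera): "centre" ([row, column] in pixels: a listed point, or the origin of a listed thing).
The state is a dict: "time_s": time; "joint_positions": joint angles; "joint_velocities": joint speeds; "joint_torque": joint torques, N m; "ee_pos": TCP position; "ee_rot": TCP orientation; "force": force on the tool from outside, world axes, zero at the start; "torque": the same for the moment, N m; "grip_width": finger opening in m; "grip_force": force on a finger pad.
Only numpy, scipy, OpenCV 4.12 (cv2) and the standard library are available. Lean on these libraries where they do the work, as an engineer would, in place of code of your own. Each camera call takes 0.05 s, during which the arm holds its last target. There are 200 camera calls.

TASK

Clear the three worn bearings off the strip-down tray: with the fingertips, push them one after another across the tray floor and out through the narrow gate between the fences, so that each drops into the green bin under the lip. Keep them sliding on the tray, do not pick any up, and let only one drop at a time. Leave the pulley standing where it is on the tray, and do not disturb the spray can, screwdriver and spanner on the bench.

Things in the scene. Friction and masses are not known exactly. Their poses are not given: they have to be found in the camera images.
- gate (a point): Gate of a grey sheet-steel tray: the point is on the lip where the floor ends, midway between the two fence ends, at floor level (78 mm above the bench). x points from the lip up the tray, away from the bin, y across it, z up. The opening is 42 mm wide (y -21 to 21 mm), without a throat. What has its middle pushed past the lip (x below 0) tips over and drops about 70 mm into the bin.
- tray_mid (a point): Middle of the tray floor, at floor level, 135 mm up the tray from gate, same axes. The floor is flat. The straight fences run from gate-frame x 0, y +-21 mm to x 70, y +-125 mm; side rims go on at y +-125 mm to the back rim at x 270 mm. Fences and rims are 3 mm thick and 20 mm high (beads to 23 mm). The tray is fixed.
- bin_floor (a point): Middle of the inner floor of the open green plastic bin fixed under the lip, 4 mm above the bench and 50 mm beyond the lip; axes as for gate. Inside 124 mm along x, 94 mm along y; it reaches 15 mm back under the tray. Walls 66 mm above this floor, the far one (-x) 46 mm, all lower than the tray floor.
- bearing_a: Worn ball bearing with steel races and dark red-brown seals, lying flat on the tray: a disc of 32 mm diameter, 10 mm thick, about 40 g, sliding freely. Origin at the middle of its underside, z along its axis, up at the start. It starts on the half of the tray nearer the gate.
- bearing_b: Second worn bearing, the same as bearing_a, on the half nearer the gate, on the other side of the middle line.
- bearing_c: Third worn bearing, the same as bearing_a, on the half farther from the gate, on the left or the right.
- pulley: Dark steel ribbed alternator pulley standing on the tray floor on the farther half, beside bearing_c: 50 mm diameter, 26 mm high with a hub to 30 mm, 0.2 kg. Origin at the middle of its underside, z up. To be left where it stands.
- spray_can: Blue and yellow spray can standing on the bench to the robot's right of the tray, 52 mm diameter, 158 mm high with its red nozzle. Origin at the middle of its underside, z up. To be left alone.
- screwdriver: Screwdriver with an orange handle, 200 mm long, lying on the bench to the robot's right. To be left alone.
- spanner: Steel spanner, 180 mm long, lying on the bench to the robot's left. To be left alone.

How it is judged:
By the outcome, as a careful person would: the job done as asked, in the order asked, and still so for the second after the job is handed in, with the robot touching nothing.
It also fails if it takes over 72 s, if anything falls off the work surface, if the arm or the gripper's body presses on something with over 40 N, if the wrist force passes 120 N, or if a joint passes its speed limit or range.

## Working session

There is one attempt and no reset: what is moved stays moved. The work goes in short steps, Python scripts to look and compute and a tool call to move; the robot and the scene stay as the last step left them, time stands still between calls to the robot, and variables do not carry over. Pictures are saved under pics/ and viewed, at most 10 in all, crops included, and the job is handed in when it is done.

Besides the shell and the picture viewer there is one more tool, called after ">>>" as name(argument=value, ...) on one line, values as JSON. apply_moves: Moves the arm, as the interface text tells. Its arguments: {"type":"object","properties":{"plan":{"type":"array"},"grip_force":{"type":"number"}},"required":["plan"]}

```bash
mkdir -p pics; cat > h.py <<'E'
from rig import *
import numpy as np, cv2
def ray(cam,rc,z):
    m=camera_model(cam);K,R,t=map(np.array,(m["intrinsics"],m["R"],m["t"]))
    d=R.T@np.linalg.solve(K,[rc[1],rc[0],1.]);c=-R.T@t
    return c+d*(z-c[2])/d[2]
def save(cam,n):
    im=grab_frame(cam);cv2.imwrite(f"pics/{n}.png",im[:,:,::-1]);return im
E
python3 - <<'E'
from h import *
s=observe();print(s["time_s"],s["ee_pos"],s["ee_rot"],s["grip_width"])
for cam in("scene","side"):
    save(cam,cam+"0")
    for n,z in(("gate",.078),("tray_mid",.078),("bearing_a",.078),("pulley",.078),("spray_can",0)):
        for r in pinpoint(n,cam)[:5]: print(cam,n,np.round(r["centre"],1),round(r["p"],2),ray(cam,r["centre"],z).round(4))
E
```

```text
0.0 [0.26882729 0.59114513 0.24439789] [-1.41775905e-04  2.11758233e-01  9.77321706e-01 -8.44946817e-04] 0.08539827791770577
scene gate [187.1 222.6] 0.71 [ 0.6326 -0.0623  0.078 ]
scene gate [193.3 282.6] 0.39 [0.4936 0.0791 0.078 ]
scene tray_mid [198.5 264.6] 0.93 [0.5538 0.0596 0.078 ]
scene tray_mid [192.4 280.2] 0.49 [0.4973 0.0714 0.078 ]
scene bearing_a [181.4 258. ] 0.63 [ 0.5249 -0.0099  0.078 ]
scene bearing_a [194.1 278.1] 0.45 [0.5074 0.0726 0.078 ]
scene bearing_a [209.7 249.8] 0.41 [0.6195 0.0656 0.078 ]
scene pulley [209.1 277.8] 0.53 [0.548  0.1183 0.078 ]
scene spray_can [145.5 173.6] 0.76 [ 0.6226 -0.3976  0.    ]
side gate [175.2 236.5] 0.81 [ 0.6358 -0.0511  0.078 ]
side tray_mid [208.1 256.8] 0.65 [0.5546 0.0536 0.078 ]
side tray_mid [227.1 249.5] 0.51 [0.5571 0.1182 0.078 ]
side bearing_a [189.5 273.6] 0.62 [ 0.5275 -0.0219  0.078 ]
side bearing_a [201.7 232.4] 0.45 [0.6193 0.0475 0.078 ]
side bearing_a [215.  279.8] 0.45 [0.4947 0.0621 0.078 ]
side pulley [227.8 246.1] 0.81 [0.5644 0.1223 0.078 ]
side spray_can [132.8 270.9] 0.57 [ 0.6042 -0.3689  0.    ]
```

View pics/scene0.png

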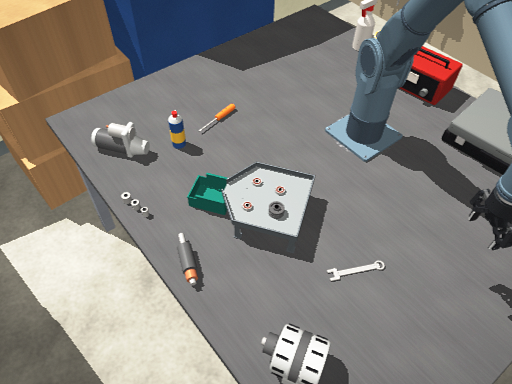

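View pics/side0.png

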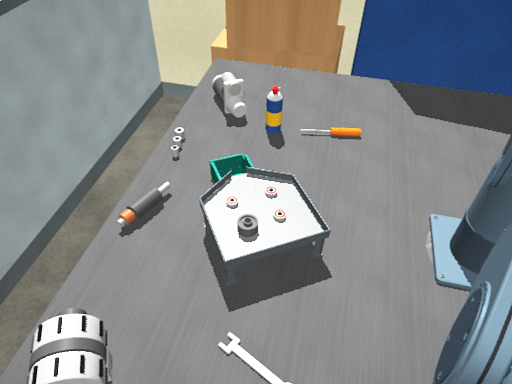

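The scene picture shows the bearings at about (row, column) (182,258), (190,280) and (206,247), and the pulley at (209,277). The side picture shows them at (191,271), (215,280) and (201,232), which agrees. Next I'll move over the tray for a precise wrist view.

>>> apply_moves(plan=[{"dr":[0,0,30],"offset":[-41,-35,-10],"fingers":-0.62},{"dr":[0,0,30],"offset":[-41,-35,-10],"fingers":-0.62},{"dr":[0,0,30],"offset":[-41,-35,-10],"fingers":-0.62},{"dr":[0,0,30],"offset":[-41,-35,-10],"fingers":-0.62},{"dr":[0,0,30],"offset":[-41,-35,-10],"fingers":-0.62}])

```text
time_s: 1.1
ee_pos: [0.3738, 0.3672, 0.2915]
ee_rot: [0.0, 0.458, 0.889, 0.0]
force: [1.1, -0.9, 0.0]
grip_width: 0.0163
grip_force: 0.0
```

```bash
python3 - <<'E'
from h import *
s=observe();print(s["time_s"],s["ee_pos"],s["ee_rot"],s["grip_width"])
from scipy.spatial.transform import Rotation as Ro
q=s["ee_rot"];R=Ro.from_quat([q[1],q[2],q[3],q[0]]).as_matrix()
print(R.round(3)); print("remaining to (.5,.08,.34) cm",(R.T@(np.array([.5,.08,.34])-s["ee_pos"])*100).round(1))
m=camera_model("wrist");C=-np.array(m["R"]).T@m["t"];print("cam in tool",R.T@(C-s["ee_pos"]),"axis",R.T@np.array(m["R"])[2],np.array(m["intrinsics"]))
E
```

```text
1.1 [0.37377249 0.36721099 0.2914811 ] [8.41679939e-05 4.58407005e-01 8.88742323e-01 3.07820330e-04] 0.01629330335110709
[[-0.58   0.815  0.   ]
 [ 0.815  0.58   0.   ]
 [ 0.     0.001 -1.   ]]
remaining to (.5,.08,.34) cm [-30.7  -6.4  -4.9]
cam in tool [ 0.07826801 -0.00098468 -0.12914541] axis [-3.08557416e-01  2.03493207e-04  9.51205698e-01] [[302.18774562   0.         256.5823663 ]
 [  0.         302.18774562 191.69480844]
 [  0.           0.           1.        ]]
```

>>> apply_moves(plan=[{"dr":[0,0,0],"offset":[-30.5,-3.5,0],"fingers":-0.62},{"dr":[0,0,0],"offset":[-30.5,-3.5,0],"fingers":-0.62},{"dr":[0,0,0],"offset":[-30.5,-3.5,0],"fingers":-0.62},{"dr":[0,0,0],"offset":[-30.5,-3.5,0],"fingers":-0.62},{"dr":[0,0,0],"offset":[-30.5,-3.5,0],"fingers":-0.62}])

```text
time_s: 1.6
ee_pos: [0.4951, 0.1486, 0.2913]
ee_rot: [0.0, 0.457, 0.889, 0.0]
force: [0.2, 0.9, -0.0]
grip_width: 0.0162
grip_force: 0.0
```

>>> apply_moves(plan=[{"dr":[0,0,0],"offset":[-5.5,0,0],"fingers":-0.62},{"dr":[0,0,0],"offset":[-5.5,0,0],"fingers":-0.62},{"dr":[0,0,0],"offset":[-5.5,0,0],"fingers":-0.62},{"dr":[0,0,0],"offset":[-5.5,0,0],"fingers":-0.62}])

```text
time_s: 2.0
ee_pos: [0.5258, 0.107, 0.2908]
ee_rot: [-0.0, 0.457, 0.89, 0.0]
force: [0.4, 0.3, -0.6]
grip_width: 0.0161
grip_force: 0.0
```

```bash
python3 - <<'E'
from h import *
s=observe();print(s["time_s"],s["ee_pos"],s["ee_rot"],s["grip_width"])
save("wrist","w0")
for n,z in(("gate",.078),("tray_mid",.078),("bearing_a",.078),("pulley",.078)):
    for r in pinpoint(n,"wrist")[:5]: print(n,np.round(r["centre"],1),round(r["p"],2),ray("wrist",r["centre"],z).round(4))
E
```

```text
2.0 [0.52576708 0.10701541 0.29075997] [-4.57397524e-04  4.56821458e-01  8.89558268e-01  1.82412364e-04] 0.016085108564370006
gate [306.  249.1] 0.65 [ 0.6308 -0.0574  0.078 ]
tray_mid [211.4 251.3] 0.78 [0.5534 0.0563 0.078 ]
bearing_a [177.1 215.3] 0.82 [0.4943 0.0665 0.078 ]
bearing_a [241.3 203.6] 0.63 [ 0.5283 -0.0119  0.078 ]
bearing_a [248.2 289.6] 0.6 [0.622  0.0436 0.078 ]
pulley [170.4 286.3] 0.96 [0.5571 0.1212 0.078 ]
pulley [175.9 211.7] 0.73 [0.4902 0.0649 0.078 ]
```

View pics/w0.png

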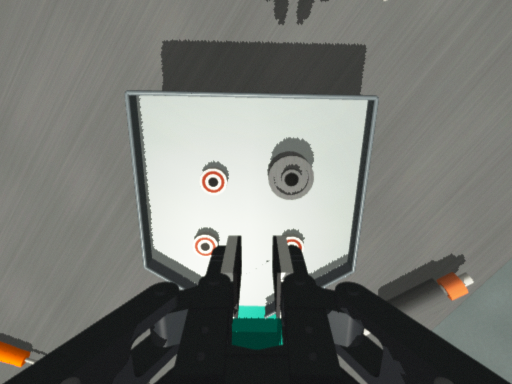

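The wrist picture shows bearings at (181,213), (245,205) and, partly hidden by a finger, (244,291). The pulley is at (178,291), and the gate is near (306,252) behind the fingers. I'll fit the tray frame from the rim corners.

```bash
cat >> h.py <<'E'
def sub(cam,im,rc,w=22):
    "centroid of the red seal ring near rc"
    r,c=map(int,rc);p=im[r-w:r+w,c-w:c+w].astype(int)
    m=((p[...,0]-p[...,1])>40).astype(np.uint8);n,l,st,ce=cv2.connectedComponentsWithStats(m)
    y,x=np.nonzero(m);return np.array([r-w+(y.min()+y.max())/2,c-w+(x.min()+x.max())/2]) if len(y) else None
E
python3 - <<'E'
from h import *
from scipy.optimize import least_squares
im=cv2.imread("pics/w0.png")[:,:,::-1]
px=[(92,127),(97,378),(268,147),(270,353)]
W=np.array([ray("wrist",p,.1)[:2] for p in px]);print(W.round(4))
T=np.array([(270,-125),(270,125),(70,-125),(70,125)])/1000
for sg in(1,-1):
    def f(q):
        c,s=np.cos(q[2]),np.sin(q[2]);return ((T*[1,sg])@np.array([[c,s],[-s,c]])+q[:2]-W).ravel()
    r=least_squares(f,[.63,-.057,2.18]);print(sg,r.x.round(4),np.abs(r.fun).max().round(4))
    if r.cost<1e-3: best=r.x
g=best
c,s=np.cos(g[2]),np.sin(g[2]);M=np.array([[c,s],[-s,c]])
for n,p in(("c",(181,213)),("a",(245,205)),("b",(244,291))):
    q=sub("wrist",im,p);w=ray("wrist",q,.088)[:2];print(n,q,w.round(4),"tray",(M@(w-g[:2])*1000).round(1))
w=ray("wrist",(179,291),.108)[:2];print("pulley",w,(M@(w-g[:2])*1000).round(1))
E
```

```text
[[ 0.3727  0.0951]
 [ 0.5809  0.239 ]
 [ 0.489  -0.0709]
 [ 0.6936  0.0728]]
1 [ 0.4356  0.2226 -0.9531] 0.1651
-1 [ 0.631  -0.0557  2.1774] 0.0017
c [181.5 213. ] [0.4947 0.0633] tray [175.4  44.1]
a [246.5 205. ] [ 0.5322 -0.0119] tray [92.3 56.2]
b [244. 294.] [0.6188 0.0546] tray [ 97.5 -52.9]
pulley [0.56011273 0.12086589] [185.4 -42.4]
```

```bash
cat >> h.py <<'E'
from scipy.spatial.transform import Rotation as Ro
G=np.array([.631,-.0557]);YAW=2.1774;PSI0=None
def state():
    s=observe();q=s["ee_rot"];X=Ro.from_quat([q[1],q[2],q[3],q[0]]).as_matrix()
    a=np.arctan2(X[1,0],X[0,0])-YAW;d=s["ee_pos"][:2]-G;c,n=np.cos(YAW),np.sin(YAW)
    return np.array([*(np.array([[c,n],[-n,c]])@d*1000),s["ee_pos"][2]*1000,(np.degrees(a)+180)%360-180]),s
def calls(cur,groups):
    "cur,poses: tray x,y,z(world) mm, psi deg"
    for g in groups:
        p=np.radians(cur[3]);c,n=np.cos(p),np.sin(p)
        for t in g:
            d=(np.array(t)-cur)
            print(np.round([c*d[0]+n*d[1],n*d[0]-c*d[1],-d[2]],0)/10,"rz",round(-d[3],0))
        print("--");cur=np.array(g[-1],float)
def at(cx,cy,psi,back,z=96):
    "TCP pose with disc centre at cx,cy and TCP 'back' mm behind it"
    p=np.radians(psi);return (cx+back*np.cos(p),cy+back*np.sin(p),z,psi)
E
python3 - <<'E'
from h import *
cur,s=state();print(cur.round(1),np.round(s["joint_positions"],2))
B=25
hi=at(92,56,45,38,150)
g1=[hi]; g2=[at(92,56,45,38,98)]
push=[at(92-d*.707,56-d*.707,45,B,97) for d in(0,16,32,48,64)]
p2=[at(36+8,8,45,B,97),at(36,0,45,B,97),at(35,0,37.5,B,97),at(34,0,30,B,97),at(33,0,22.5,B,97)]
p3=[at(32,0,15,B,97),at(30,0,7.5,B,97),at(27,0,0,B,97),at(19,0,0,B,97),at(9,0,0,B,97)]
p4=[at(3,0,0,B,97),at(-3,0,0,B,97),at(-6,0,0,B,97),at(-6,0,0,B,97),at(6,0,0,B,97)]
calls(cur,[g1,g2,push,p2,p3,p4])
E
```

```text
[193.5  -6.3 290.9   0.9] [-0.56  0.3   0.34  1.81 -0.11  1.06  0.45]
[-7.3 -9.  14.1] rz -44.0
--
[0.  0.  5.2] rz -0.0
--
[-1.3 -0.   0.1] rz -0.0
[-2.9 -0.   0.1] rz -0.0
[-4.5 -0.   0.1] rz -0.0
[-6.1 -0.   0.1] rz -0.0
[-7.7  0.   0.1] rz -0.0
--
[-0.4 -0.  -0. ] rz -0.0
[-1.5 -0.  -0. ] rz -0.0
[-1.6  0.3 -0. ] rz 8.0
[-1.7  0.5 -0. ] rz 15.0
[-1.9  0.7 -0. ] rz 22.0
--
[-0.1  0.3 -0. ] rz 8.0
[-0.4  0.5 -0. ] rz 15.0
[-0.7  0.7 -0. ] rz 22.0
[-1.5  0.4 -0. ] rz 22.0
[-2.4  0.  -0. ] rz 22.0
--
[-0.6 -0.  -0. ] rz -0.0
[-1.2 -0.  -0. ] rz -0.0
[-1.5 -0.  -0. ] rz -0.0
[-1.5 -0.  -0. ] rz -0.0
[-0.3 -0.  -0. ] rz -0.0
--
```

>>> apply_moves(plan=[{"dr":[0,0,-44],"offset":[-7.3,-9,14.1],"fingers":-0.62},{"dr":[0,0,-44],"offset":[-7.3,-9,14.1],"fingers":-0.62},{"dr":[0,0,-44],"offset":[-7.3,-9,14.1],"fingers":-0.62},{"dr":[0,0,-44],"offset":[-7.3,-9,14.1],"fingers":-0.62},{"dr":[0,0,-44],"offset":[-7.3,-9,14.1],"fingers":-0.62}])

```text
time_s: 2.75
ee_pos: [0.4918, -0.0091, 0.1467]
ee_rot: [-0.004, 0.099, 0.995, -0.001]
force: [-0.3, -0.4, 0.1]
grip_width: 0.0164
grip_force: 0.0
```

```bash
python3 - <<'E'
from h import *
im=save("wrist","w1")
cur,s=state();print(cur.round(1),s["grip_width"])
c,n=np.cos(YAW),np.sin(YAW)
for r in pinpoint("bearing_a","wrist")[:5]:
    w=ray("wrist",r["centre"],.078)[:2];print(np.round(r["centre"]),r["p"],(np.array([[c,n],[-n,c]])@(w-G)*1000).round(1))
calls(cur,[[at(92,56,45,38,150)],[at(92,56,45,38,98)]])
E
```

```text
[117.9  85.4 148.3  44.4] 0.016243204177800036
[263. 263.] 0.93 [89.7 51.6]
[197. 364.] 0.75 [177.   37.2]
[343. 359.] 0.69 [ 91.  -59.2]
[-0.1  0.2 -0.2] rz -1.0
--
[0.  0.  5.2] rz -0.0
--
```

View pics/w1.png

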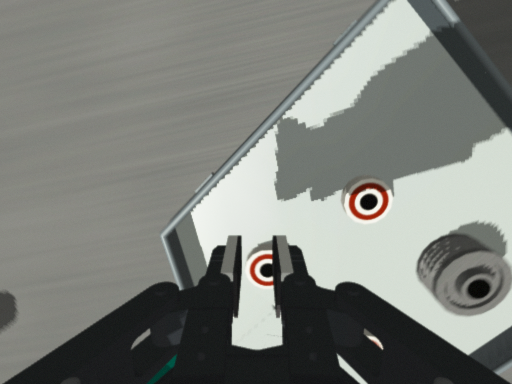

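The bearing shows at (268,263), about 4 mm off the cradle's axis, so I'll shift slightly, descend behind it and push.

>>> apply_moves(plan=[{"dr":[0,0,-1],"offset":[-0.3,0.3,2],"fingers":-0.62},{"dr":[0,0,-1],"offset":[-0.3,0.3,4],"fingers":-0.62},{"dr":[0,0,-1],"offset":[-0.3,0.3,5],"fingers":-0.62},{"dr":[0,0,-1],"offset":[-0.3,0.3,5],"fingers":-0.62},{"dr":[0,0,-1],"offset":[-0.3,0.3,5],"fingers":-0.62}])

```text
time_s: 3.35
ee_pos: [0.4997, -0.0034, 0.1005]
ee_rot: [0.0, 0.092, 0.996, 0.0]
force: [0.4, 0.3, -0.1]
grip_width: 0.0161
grip_force: 0.0
```

>>> apply_moves(plan=[{"dr":[0,0,0],"offset":[-1.3,0,0.1],"fingers":-0.62},{"dr":[0,0,0],"offset":[-2.3,0,0.1],"fingers":-0.62},{"dr":[0,0,0],"offset":[-3.3,0,0.1],"fingers":-0.62},{"dr":[0,0,0],"offset":[-4.3,0,0.1],"fingers":-0.62},{"dr":[0,0,0],"offset":[-5.3,0,0.1],"fingers":-0.62}])

```text
time_s: 3.85
ee_pos: [0.5519, -0.0135, 0.0992]
ee_rot: [-0.0, 0.091, 0.996, 0.0]
force: [-1.6, 0.2, 2.5]
grip_width: 0.0163
grip_force: 1.7
```

```bash
python3 - <<'E'
from h import *
im=save("wrist","w2")
cur,s=state();print(cur.round(1),s["grip_width"],s["force"],s["time_s"])
E
```

```text
[78.5 39.6 99.3 44.7] 0.01607191640240657 [0.80607663 0.55405425 2.58216803] 3.9
```

View pics/w2.png

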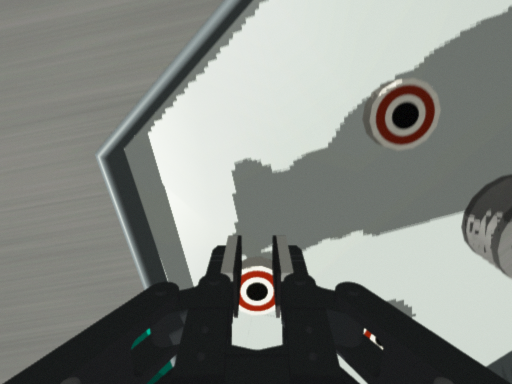

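Bearing a sits at (291,257), centred in the two-finger cradle about 25 mm ahead of the TCP. There's a slight upward force, so I'll back off, lower about 3 mm and continue.

>>> apply_moves(plan=[{"dr":[0,0,0],"offset":[0.6,0,0],"fingers":-0.62},{"dr":[0,0,0],"offset":[0.6,0,0.3],"fingers":-0.62},{"dr":[0,0,0],"offset":[0,0,0.3],"fingers":-0.62},{"dr":[0,0,0],"offset":[-1,0,0.3],"fingers":-0.62},{"dr":[0,0,0],"offset":[-1.8,0,0.3],"fingers":-0.62}])

```text
time_s: 4.4
ee_pos: [0.5702, -0.0169, 0.096]
ee_rot: [0.0, 0.091, 0.996, -0.0]
force: [-0.2, 0.2, -0.8]
grip_width: 0.0161
grip_force: 0.1
```

```bash
python3 - <<'E'
from h import *
cur,s=state();print(cur.round(1),s["force"].round(1),s["time_s"])
B=25;z=cur[2]
p=at(0,0,cur[3],-B);print("disc",cur[0]+p[0],cur[1]+p[1])
calls(cur,[[at(41,4,45,B,z),at(36,1,45,B,z),at(35,0,37.5,B,z),at(34,0,30,B,z),at(33,0,22.5,B,z)],
[at(32,0,15,B,z),at(30,0,7.5,B,z),at(27,0,0,B,z),at(19,0,0,B,z),at(11,0,0,B,z)]])
E
```

```text
[66.6 27.8 96.  44.8] [-0.2  0.2 -0.8] 4.4
disc 48.84559705218278 10.232407779261933
[-1.  -0.1 -0. ] rz -0.0
[-1.6 -0.3 -0. ] rz -0.0
[-1.7  0.1 -0. ] rz 7.0
[-1.9  0.3 -0. ] rz 15.0
[-2.   0.6 -0. ] rz 22.0
--
[-0.1  0.3 -0. ] rz 8.0
[-0.4  0.5 -0. ] rz 15.0
[-0.7  0.7 -0. ] rz 22.0
[-1.5  0.4 -0. ] rz 22.0
[-2.2  0.1 -0. ] rz 22.0
--
```

>>> apply_moves(plan=[{"dr":[0,0,0],"offset":[-1.0,-0.1,0],"fingers":-0.62},{"dr":[0,0,0],"offset":[-1.6,-0.1,0],"fingers":-0.62},{"dr":[0,0,7.5],"offset":[-1.7,0.1,0],"fingers":-0.62},{"dr":[0,0,15],"offset":[-1.9,0.3,0],"fingers":-0.62},{"dr":[0,0,22.5],"offset":[-2.0,0.6,0],"fingers":-0.62}])

```text
time_s: 4.9
ee_pos: [0.5903, -0.0147, 0.0959]
ee_rot: [0.0, 0.287, 0.958, -0.0]
force: [0.1, 0.2, 0.9]
grip_width: 0.0158
grip_force: 0.0
```

>>> apply_moves(plan=[{"dr":[0,0,7.5],"offset":[-0.1,0.3,0],"fingers":-0.62},{"dr":[0,0,15],"offset":[-0.4,0.5,0],"fingers":-0.62},{"dr":[0,0,22],"offset":[-0.7,0.7,0],"fingers":-0.62},{"dr":[0,0,22],"offset":[-1.1,0.6,0],"fingers":-0.62},{"dr":[0,0,22],"offset":[-1.1,0.6,0],"fingers":-0.62}])

```text
time_s: 5.4
ee_pos: [0.6028, -0.016, 0.0959]
ee_rot: [0.0, 0.46, 0.888, -0.0]
force: [-0.3, 0.3, 0.5]
grip_width: 0.0158
grip_force: 0.0
```

```bash
python3 - <<'E'
from h import *
im=save("wrist","w3")
cur,s=state();print(cur.round(1),s["force"].round(1),s["time_s"])
B=25;z=cur[2]
p=at(0,0,cur[3],-B);print("disc",cur[0]+p[0],cur[1]+p[1])
calls(cur,[[at(x,0,0,B,z) for x in(16,8,2,-4,-7)]])
E
```

```text
[49.   0.8 95.9  0.4] [0.2 0.2 0.3] 5.45
disc 23.96125105897305 0.5763010941884341
[-0.8  0.1 -0. ] rz 0.0
[-1.6  0.1 -0. ] rz 0.0
[-2.2  0.1 -0. ] rz 0.0
[-2.8  0.1 -0. ] rz 0.0
[-3.1  0.1 -0. ] rz 0.0
--
```

View pics/w3.png

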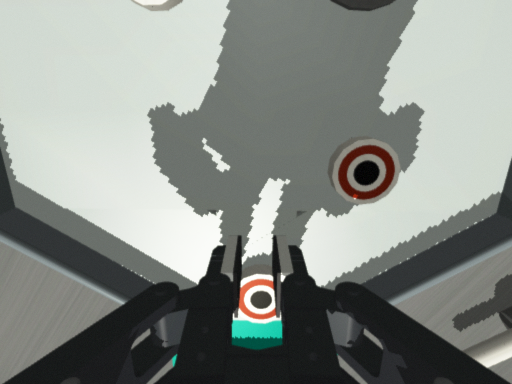

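Bearing a is at (299,261), between fences and close to the lip at about row 320. Bearing b is now fully visible at (173,366).

```bash
cat >> h.py <<'E'
def tr(cam,rc,z):
    c,n=np.cos(YAW),np.sin(YAW);return (np.array([[c,n],[-n,c]])@(ray(cam,rc,z)[:2]-G)*1000).round(1)
E
python3 - <<'E'
from h import *
print("a",tr("wrist",(299,261),.088),"lip",tr("wrist",(319,256),.078),"b",tr("wrist",(173,366),.088))
print("fences",tr("wrist",(242,0),.098),tr("wrist",(290,128),.098),tr("wrist",(242,512),.098),tr("wrist",(290,388),.098))
E
```

```text
a [22.  -0.9] lip [0.2 1.6] b [ 92.4 -49.1]
fences [ 60.3 121.7] [34.4 65.1] [  62.3 -117.5] [ 35.5 -63.4]
```

>>> apply_moves(plan=[{"dr":[0,0,0],"offset":[-0.8,0,0],"fingers":-0.62},{"dr":[0,0,0],"offset":[-1.5,0,0],"fingers":-0.62},{"dr":[0,0,0],"offset":[-2.2,0,0],"fingers":-0.62},{"dr":[0,0,0],"offset":[-2.8,0,0],"fingers":-0.62},{"dr":[0,0,0],"offset":[-3.2,0,0],"fingers":-0.62}])

```text
time_s: 5.95
ee_pos: [0.621, -0.0426, 0.096]
ee_rot: [0.0, 0.462, 0.887, -0.0]
force: [-0.2, -0.4, -0.0]
grip_width: 0.016
grip_force: 0.0
```

>>> apply_moves(plan=[{"dr":[0,0,0],"offset":[0,0,0],"fingers":-0.62},{"dr":[0,0,0],"offset":[0,0,0],"fingers":-0.62},{"dr":[0,0,0],"offset":[2,0,-1],"fingers":-0.62},{"dr":[0,0,0],"offset":[4,0,-5],"fingers":-0.62},{"dr":[0,0,0],"offset":[6,0,-8],"fingers":-0.62}])

```text
time_s: 6.45
ee_pos: [0.5856, 0.0084, 0.177]
ee_rot: [-0.0, 0.462, 0.887, -0.0]
force: [0.9, -0.3, 0.8]
grip_width: 0.0164
grip_force: 0.0
```

```bash
python3 - <<'E'
from h import *
im=np.hstack([save("wrist","w4"),cv2.resize(save("side","s4")[140:260,180:340],(512,384))])
im=cv2.resize(im,(800,300));cv2.imwrite("pics/m4.png",im[:,:,::-1])
cur,s=state();print(cur.round(1),s["force"].round(1),s["time_s"])
print([ (np.round(r["centre"]),round(r["p"],2)) for r in pinpoint("bearing_a","side")])
calls(cur,[[at(92,-50,-45,40,125)],[at(92,-50,-45,40,96)]])
E
```

```text
[ 79.6  -2.2 179.6   0.5] [ 0.1 -0.1  0.6] 6.55
[(array([199., 232.]), 0.5), (array([211., 279.]), 0.48)]
[4.  7.6 5.5] rz 45.0
--
[ 0.  -0.   2.9] rz -0.0
--
```

View pics/m4.png

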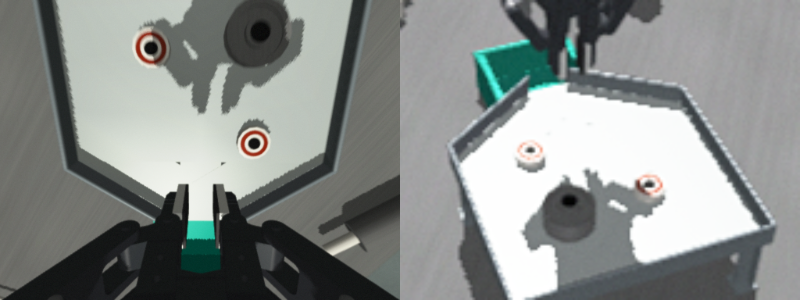

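Bearing a has gone off the tray. The picture shows b and c still in place with the pulley untouched. Next is b.

>>> apply_moves(plan=[{"dr":[0,0,45],"offset":[4,7.5,2],"fingers":-0.62},{"dr":[0,0,45],"offset":[4,7.5,4],"fingers":-0.62},{"dr":[0,0,45],"offset":[4,7.5,5],"fingers":-0.62},{"dr":[0,0,45],"offset":[4,7.5,5],"fingers":-0.62},{"dr":[0,0,45],"offset":[4,7.5,5],"fingers":-0.62}])

```text
time_s: 7.1
ee_pos: [0.6238, 0.0827, 0.1238]
ee_rot: [-0.0, 0.756, 0.654, -0.002]
force: [0.4, 0.0, 1.1]
grip_width: 0.0161
grip_force: 0.0
```

>>> apply_moves(plan=[{"dr":[0,0,4],"offset":[0,0,0],"fingers":-0.62},{"dr":[0,0,4],"offset":[0,0,0],"fingers":-0.62}])

```text
time_s: 7.3
ee_pos: [0.624, 0.0827, 0.1244]
ee_rot: [-0.0, 0.777, 0.629, -0.001]
force: [0.3, 0.6, -0.3]
grip_width: 0.0161
grip_force: 0.0
```

```bash
python3 - <<'E'
from h import *
im=save("wrist","w5")
cur,s=state();print(cur.round(1),s["force"].round(1),s["time_s"])
for r in find_in("bearing_a","wrist"): print(np.round(r["centre"]),round(r["p"],2),tr("wrist",r["centre"],.086))
calls(cur,[[at(92.4,-49,-45,40,125)],[at(92.4,-49,-45,40,96)]])
E
```

```text
[117.7 -73.2 124.7 -46.6] [ 0.9 -0.3 -0.2] 7.35
[286.  70.] 0.97 [177.3  40.3]
[275. 258.] 0.91 [ 94.4 -50. ]
[ 0.5  0.1 -0. ] rz -2.0
--
[ 0.  -0.   2.9] rz -0.0
--
```

>>> apply_moves(plan=[{"dr":[0,0,-1.5],"offset":[0.5,0.1,0],"fingers":-0.62},{"dr":[0,0,-1.5],"offset":[0.5,0.1,2],"fingers":-0.62},{"dr":[0,0,-1.5],"offset":[0.5,0.1,2.9],"fingers":-0.62},{"dr":[0,0,-1.5],"offset":[0.5,0.1,2.9],"fingers":-0.62}])

```text
time_s: 7.8
ee_pos: [0.6255, 0.0881, 0.0954]
ee_rot: [-0.001, 0.768, 0.64, -0.001]
force: [0.6, 0.0, 0.3]
grip_width: 0.016
grip_force: 0.0
```

>>> apply_moves(plan=[{"dr":[0,0,0],"offset":[-1,0,0],"fingers":-0.62},{"dr":[0,0,0],"offset":[-2,0,0],"fingers":-0.62},{"dr":[0,0,0],"offset":[-3,0,0],"fingers":-0.62},{"dr":[0,0,0],"offset":[-4,0,0],"fingers":-0.62},{"dr":[0,0,0],"offset":[-5,0,0],"fingers":-0.62}])

```text
time_s: 8.3
ee_pos: [0.6176, 0.0377, 0.0973]
ee_rot: [0.0, 0.769, 0.64, 0.0]
force: [0.1, 0.0, 0.9]
grip_width: 0.0162
grip_force: 0.3
```

```bash
python3 - <<'E'
from h import *
im=save("wrist","w6")
cur,s=state();print(cur.round(1),s["force"].round(1),s["time_s"])
for r in find_in("bearing_a","wrist"): print(np.round(r["centre"]),round(r["p"],2),tr("wrist",r["centre"],.086))
B=25;z=96
p=at(0,0,cur[3],-B);print("disc",cur[0]+p[0],cur[1]+p[1])
calls(cur,[[at(54,-11,-45,B,z),at(47,-5,-45,B,z),at(41,-1,-45,B,z),at(37,0,-37.5,B,z),at(34,0,-30,B,z)],
[at(33,0,-22.5,B,z),at(32,0,-15,B,z),at(30,0,-7.5,B,z),at(27,0,0,B,z),at(24,0,0,B,z)]])
E
```

```text
[ 82.7 -40.5  97.4 -45.4] [-0.7 -1.   0.1] 8.35
[290. 257.] 0.78 [ 66.1 -24.3]
[241.  19.] 0.55 [174.2  41.2]
disc 65.10554796417408 -22.749627629758262
[-1.6 -0.1  0.1] rz -0.0
[-2.5  0.   0.1] rz -0.0
[-3.2  0.2  0.1] rz -0.0
[-3.6  0.1  0.1] rz -8.0
[-3.9 -0.   0.1] rz -15.0
--
[-0.1 -0.3 -0. ] rz -8.0
[-0.3 -0.5 -0. ] rz -15.0
[-0.5 -0.8 -0. ] rz -22.0
[-0.9 -0.9 -0. ] rz -30.0
[-1.2 -0.7 -0. ] rz -30.0
--
```

>>> apply_moves(plan=[{"dr":[0,0,0],"offset":[-1.2,0,0.1],"fingers":-0.62},{"dr":[0,0,0],"offset":[-2.3,0,0.1],"fingers":-0.62},{"dr":[0,0,0],"offset":[-3.1,0.1,0.1],"fingers":-0.62},{"dr":[0,0,-7.5],"offset":[-3.6,0.1,0.1],"fingers":-0.62},{"dr":[0,0,-15],"offset":[-3.9,0,0.1],"fingers":-0.62}])

```text
time_s: 8.9
ee_pos: [0.6103, -0.0008, 0.0958]
ee_rot: [0.0, 0.677, 0.736, -0.0]
force: [-0.0, 0.3, 0.4]
grip_width: 0.016
grip_force: 0.1
```

>>> apply_moves(plan=[{"dr":[0,0,-7.5],"offset":[-0.1,-0.3,0],"fingers":-0.62},{"dr":[0,0,-15],"offset":[-0.3,-0.5,0],"fingers":-0.62},{"dr":[0,0,-22.5],"offset":[-0.5,-0.8,0],"fingers":-0.62},{"dr":[0,0,-30],"offset":[-0.9,-0.9,0],"fingers":-0.62},{"dr":[0,0,-30],"offset":[-0.9,-0.9,0],"fingers":-0.62}])

```text
time_s: 9.4
ee_pos: [0.602, -0.0107, 0.096]
ee_rot: [0.0, 0.465, 0.885, -0.0]
force: [0.3, -0.6, -0.1]
grip_width: 0.0161
grip_force: 0.0
```

```bash
python3 - <<'E'
from h import *
im=save("wrist","w7")
cur,s=state();print(cur.round(1),s["force"].round(1),s["time_s"])
for r in find_in("bearing_a","wrist"): print(np.round(r["centre"]),round(r["p"],2),tr("wrist",r["centre"],.086))
B=25;z=96
p=at(0,0,cur[3],-B);print("disc",cur[0]+p[0],cur[1]+p[1])
calls(cur,[[at(x,0,0,B,z) for x in(16,8,2,-4,-8)]])
E
```

```text
[53.9 -2.2 96.  -0.4] [-0.7  0.3  0.4] 9.45
[298. 256.] 0.94 [26.4 -1. ]
[  9. 149.] 0.77 [165.4  41.1]
disc 28.87936923860678 -2.024959253108532
[-1.3 -0.2 -0. ] rz -0.0
[-2.1 -0.2 -0. ] rz -0.0
[-2.7 -0.2 -0. ] rz -0.0
[-3.3 -0.2 -0. ] rz -0.0
[-3.7 -0.2 -0. ] rz -0.0
--
```

View pics/w7.png

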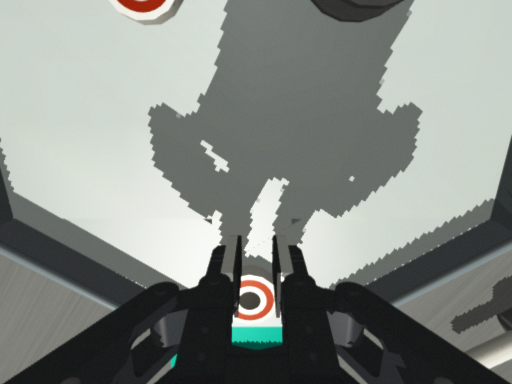

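Bearing b is centred in the cradle at (298,254) just short of the lip, so I'll push it through.

>>> apply_moves(plan=[{"dr":[0,0,0],"offset":[-1.0,-0.1,0],"fingers":-0.62},{"dr":[0,0,0],"offset":[-1.9,-0.1,0],"fingers":-0.62},{"dr":[0,0,0],"offset":[-2.6,-0.1,0],"fingers":-0.62},{"dr":[0,0,0],"offset":[-3.2,-0.1,0],"fingers":-0.62},{"dr":[0,0,0],"offset":[-3.7,-0.1,0],"fingers":-0.62}])

```text
time_s: 10.0
ee_pos: [0.6228, -0.0409, 0.0959]
ee_rot: [0.0, 0.466, 0.885, -0.0]
force: [0.3, 0.4, 0.2]
grip_width: 0.0165
grip_force: 0.0
```

>>> apply_moves(plan=[{"dr":[0,0,0],"offset":[0,0,0],"fingers":-0.62},{"dr":[0,0,0],"offset":[0,0,0],"fingers":-0.62},{"dr":[0,0,0],"offset":[2,0,-1],"fingers":-0.62},{"dr":[0,0,0],"offset":[4,0,-5],"fingers":-0.62},{"dr":[0,0,0],"offset":[6,0,-8],"fingers":-0.62}])

```text
time_s: 10.5
ee_pos: [0.5878, 0.0101, 0.177]
ee_rot: [-0.0, 0.465, 0.885, -0.0]
force: [1.2, -0.3, 0.7]
grip_width: 0.0164
grip_force: 0.0
```

```bash
python3 - <<'E'
from h import *
save("wrist","w8")
cur,s=state();print(cur.round(1),s["force"].round(1),s["time_s"])
for r in find_in("bearing_a","wrist"): print(np.round(r["centre"]),round(r["p"],2),tr("wrist",r["centre"],.086))
psi=np.degrees(np.arctan2(41,175-40));print(psi)
calls(cur,[[at(176,42,psi,42,150)]])
E
```

```text
[ 81.   -5.  181.5  -0. ] [-0.   0.9  2.7] 10.55
[ 63. 188.] 0.96 [177.9  42.2]
16.893730179198123
[13.5 -5.9  3.1] rz -17.0
--
```

>>> apply_moves(plan=[{"dr":[0,0,-17],"offset":[13.5,-5.9,0],"fingers":-0.62},{"dr":[0,0,-17],"offset":[13.5,-5.9,0],"fingers":-0.62},{"dr":[0,0,-17],"offset":[13.5,-5.9,1],"fingers":-0.62},{"dr":[0,0,-17],"offset":[13.5,-5.9,3],"fingers":-0.62},{"dr":[0,0,-17],"offset":[13.5,-5.9,3],"fingers":-0.62}])

```text
time_s: 11.1
ee_pos: [0.4607, 0.0874, 0.1441]
ee_rot: [-0.002, 0.328, 0.945, -0.001]
force: [-0.0, 0.0, -0.4]
grip_width: 0.016
grip_force: 0.0
```

```bash
python3 - <<'E'
from h import *
save("wrist","w9")
cur,s=state();print(cur.round(1),s["force"].round(1),s["time_s"])
for n in("bearing_a","pulley"):
  for r in find_in(n,"wrist"): print(n,np.round(r["centre"]),round(r["p"],2),tr("wrist",r["centre"],.086))
calls(cur,[[at(176,42,17,42,150)]])
E
```

```text
[213.   57.3 145.2  16.8] [ 0.6  0.1 -0.4] 11.15
bearing_a [266. 257.] 0.58 [175.1  46.2]
pulley [281. 391.] 0.89 [190.3 -52. ]
[ 0.2  0.4 -0.5] rz -0.0
--
```

View pics/w9.png

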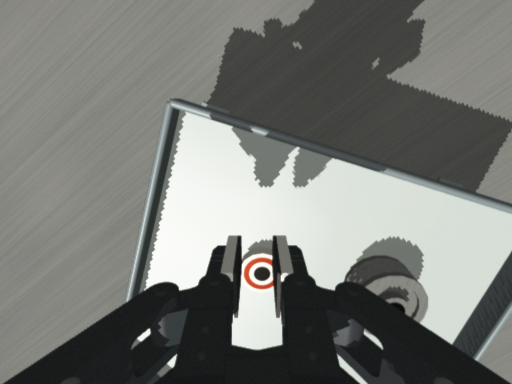

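Bearing c is centred at (272,261) between the fingertips. The pulley, near (300,395), is well clear.

>>> apply_moves(plan=[{"dr":[0,0,0],"offset":[0,0.2,2],"fingers":-0.62},{"dr":[0,0,0],"offset":[0,0.2,4],"fingers":-0.62},{"dr":[0,0,0],"offset":[0,0.2,5],"fingers":-0.62},{"dr":[0,0,0],"offset":[0,0.2,5],"fingers":-0.62}])

```text
time_s: 11.65
ee_pos: [0.4645, 0.0878, 0.0953]
ee_rot: [-0.0, 0.33, 0.944, -0.001]
force: [0.7, -0.4, 0.7]
grip_width: 0.016
grip_force: 0.0
```

>>> apply_moves(plan=[{"dr":[0,0,0],"offset":[-1,0,0],"fingers":-0.62},{"dr":[0,0,0],"offset":[-2,0,0],"fingers":-0.62},{"dr":[0,0,0],"offset":[-3,0,0],"fingers":-0.62},{"dr":[0,0,0],"offset":[-4,0,0],"fingers":-0.62},{"dr":[0,0,0],"offset":[-5,0,0],"fingers":-0.62}])

```text
time_s: 12.15
ee_pos: [0.5046, 0.0567, 0.0962]
ee_rot: [0.0, 0.329, 0.944, 0.0]
force: [-0.4, 0.7, 0.8]
grip_width: 0.0162
grip_force: 0.4
```

```bash
python3 - <<'E'
from h import *
save("wrist","w10")
cur,s=state();print(cur.round(1),s["force"].round(1),s["time_s"])
for r in find_in("bearing_a","wrist"): print(np.round(r["centre"]),round(r["p"],2),tr("wrist",r["centre"],.086))
B=25;z=96
p=at(0,0,cur[3],-B);d=cur[:2]+p[:2];print("disc",d)
a=np.degrees(np.arctan2(d[1],d[0]-40));u=np.array([np.cos(np.radians(a)),np.sin(np.radians(a))]);print(a)
calls(cur,[[at(*(d-u*k),a,B,z) for k in(12,24,36,48,60)],[at(*(d-u*k),a,B,z) for k in(72,84,96)]+[at(36,0,10,B,z),at(31,0,2,B,z)],[at(x,0,0,B,z) for x in(27,24,24)]])
E
```

```text
[162.6  39.3  96.4  16.7] [ 1.6 -1.3  0.5] 12.2
[291. 257.] 0.92 [141.2  33.8]
disc [138.61339318  32.15660571]
18.060505786809372
[-1.2 -0.   0. ] rz -1.0
[-2.4 -0.   0. ] rz -1.0
[-3.6  0.   0. ] rz -1.0
[-4.8  0.1  0. ] rz -1.0
[-6.   0.1  0. ] rz -1.0
--
[-1.2 -0.  -0. ] rz -0.0
[-2.4 -0.  -0. ] rz -0.0
[-3.6 -0.  -0. ] rz -0.0
[-4.8  0.2 -0. ] rz 8.0
[-5.3  0.4 -0. ] rz 16.0
--
[-0.4  0.1 -0. ] rz 2.0
[-0.7  0.1 -0. ] rz 2.0
[-0.7  0.1 -0. ] rz 2.0
--
```

>>> apply_moves(plan=[{"dr":[0,0,-1],"offset":[-1.2,0,0],"fingers":-0.62},{"dr":[0,0,-1],"offset":[-2.4,0,0],"fingers":-0.62},{"dr":[0,0,-1],"offset":[-3.6,0,0],"fingers":-0.62},{"dr":[0,0,-1],"offset":[-4.8,0.1,0],"fingers":-0.62},{"dr":[0,0,-1],"offset":[-6,0.1,0],"fingers":-0.62}])

```text
time_s: 12.75
ee_pos: [0.5521, 0.0204, 0.0959]
ee_rot: [0.0, 0.321, 0.947, 0.0]
force: [-1.2, -0.1, 0.4]
grip_width: 0.0162
grip_force: 0.1
```

>>> apply_moves(plan=[{"dr":[0,0,0],"offset":[-1.2,0,0],"fingers":-0.62},{"dr":[0,0,0],"offset":[-2.4,0,0],"fingers":-0.62},{"dr":[0,0,0],"offset":[-3.5,0,0],"fingers":-0.62},{"dr":[0,0,8],"offset":[-4.5,0.2,0],"fingers":-0.62},{"dr":[0,0,16],"offset":[-5.2,0.4,0],"fingers":-0.62}])

```text
time_s: 13.25
ee_pos: [0.5959, -0.0085, 0.096]
ee_rot: [0.0, 0.453, 0.892, 0.0]
force: [0.0, -0.6, -1.2]
grip_width: 0.0164
grip_force: 0.1
```

```bash
python3 - <<'E'
from h import *
save("wrist","w11")
cur,s=state();print(cur.round(1),s["force"].round(1),s["time_s"])
for r in find_in("bearing_a","wrist"): print(np.round(r["centre"]),round(r["p"],2),tr("wrist",r["centre"],.086))
B=25;z=96
calls(cur,[[at(x,0,0,B,z) for x in(22,14,8,2,-3)],[at(-8,0,0,B,z)]])
E
```

```text
[58.2  1.1 96.1  1.1] [ 1.1 -0.2  0.2] 13.3
[291. 254.] 0.72 [35.5  3.4]
[-1.1  0.1  0. ] rz 1.0
[-1.9  0.1  0. ] rz 1.0
[-2.5  0.1  0. ] rz 1.0
[-3.1  0.1  0. ] rz 1.0
[-3.6  0.   0. ] rz 1.0
--
[-0.5 -0.  -0. ] rz -0.0
--
```

>>> apply_moves(plan=[{"dr":[0,0,1],"offset":[-1.0,0.1,0],"fingers":-0.62},{"dr":[0,0,1],"offset":[-1.9,0.1,0],"fingers":-0.62},{"dr":[0,0,1],"offset":[-2.7,0.1,0],"fingers":-0.62},{"dr":[0,0,1],"offset":[-3.4,0.1,0],"fingers":-0.62},{"dr":[0,0,1],"offset":[-4.1,0.1,0],"fingers":-0.62}])

```text
time_s: 13.85
ee_pos: [0.6204, -0.0406, 0.0959]
ee_rot: [-0.0, 0.457, 0.889, 0.0]
force: [0.1, 1.0, 0.9]
grip_width: 0.016
grip_force: 0.2
```

>>> apply_moves(plan=[{"dr":[0,0,0],"offset":[0,0,0],"fingers":-0.62},{"dr":[0,0,0],"offset":[0,0,0],"fingers":-0.62},{"dr":[0,0,0],"offset":[2,0,-1],"fingers":-0.62},{"dr":[0,0,0],"offset":[5,0,-6],"fingers":-0.62},{"dr":[0,0,0],"offset":[10,0,-10],"fingers":-0.62}])

```text
time_s: 14.35
ee_pos: [0.5716, 0.0274, 0.1828]
ee_rot: [0.001, 0.458, 0.889, -0.0]
force: [1.3, -0.1, 0.9]
grip_width: 0.0164
grip_force: 0.0
```

>>> apply_moves(plan=[{"dr":[0,0,0],"offset":[15,0,-12],"fingers":-0.62},{"dr":[0,0,0],"offset":[15,0,-12],"fingers":-0.62},{"dr":[0,0,0],"offset":[15,0,-12],"fingers":-0.62},{"dr":[0,0,0],"offset":[15,0,-12],"fingers":-0.62},{"dr":[0,0,0],"offset":[15,0,-12],"fingers":-0.62}])

```text
time_s: 14.85
ee_pos: [0.4834, 0.1556, 0.3049]
ee_rot: [0.001, 0.454, 0.891, 0.003]
force: [0.6, 0.1, 0.0]
grip_width: 0.0159
grip_force: 0.0
```

```bash
python3 - <<'E'
from h import *
f=lambda im,a:cv2.resize(im[a[0]:a[1],a[2]:a[3]],(400,300),interpolation=cv2.INTER_CUBIC)
w=save("wrist","w12");A=f(save("scene","s12"),(130,250,165,325));B=f(save("side","d12"),(120,240,180,340))
for n in("bearing_a","pulley"):
  for r in find_in(n,"wrist"): print(n,np.round(r["centre"]),round(r["p"],2),tr("wrist",r["centre"],.1))
im=np.vstack([np.hstack([A,B]),np.hstack([f(w,(0,384,0,512)),A*0])]);cv2.imwrite("pics/m12.png",im[:,:,::-1])
cur,s=state();print(cur.round(1),s["time_s"])
E
```

```text
pulley [221. 291.] 0.78 [187.2 -36.3]
[251.6   4.  300.6   0.7] 15.1
```

View pics/m12.png

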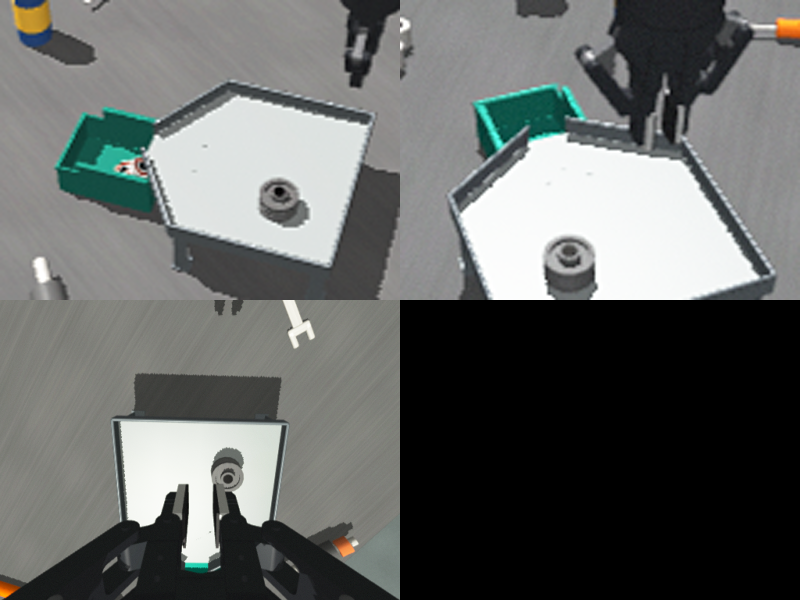

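The tray is clear and the pulley is still standing. Bearings show in the bin near the lip, but one looks close to the edge, so I'll move the wrist camera beyond the bin and check with numbers.

>>> apply_moves(plan=[{"dr":[0,0,0],"offset":[-36,0,0],"fingers":-0.62},{"dr":[0,0,0],"offset":[-36,0,0],"fingers":-0.62},{"dr":[0,0,0],"offset":[-36,0,0],"fingers":-0.62},{"dr":[0,0,0],"offset":[-36,0,0],"fingers":-0.62},{"dr":[0,0,0],"offset":[-36,0,0],"fingers":-0.62}])

```text
time_s: 15.6
ee_pos: [0.6303, -0.0565, 0.3003]
ee_rot: [-0.001, 0.458, 0.889, -0.001]
force: [0.4, 0.1, 1.1]
grip_width: 0.0164
grip_force: 0.0
```

>>> apply_moves(plan=[{"dr":[0,0,0],"offset":[-11,0,0],"fingers":-0.62},{"dr":[0,0,0],"offset":[-11,0,0],"fingers":-0.62},{"dr":[0,0,0],"offset":[-11,0,0],"fingers":-0.62},{"dr":[0,0,0],"offset":[-11,0,0],"fingers":-0.62}])

```text
time_s: 16.0
ee_pos: [0.6932, -0.147, 0.2996]
ee_rot: [-0.001, 0.46, 0.888, -0.001]
force: [-0.5, 0.8, -0.4]
grip_width: 0.0162
grip_force: 0.0
```

```bash
python3 - <<'E'
from h import *
cur,s=state();print(cur.round(1),s["time_s"])
im=save("wrist","w13")
for r in find_in("bearing_a","wrist"): print(np.round(r["centre"]),round(r["p"],2),"z.01",tr("wrist",r["centre"],.01),"z.078",tr("wrist",r["centre"],.078))
m=camera_model("wrist");K,R,t=map(np.array,(m["intrinsics"],m["R"],m["t"]))
def pr(x,y,z):
    c,n=np.cos(YAW),np.sin(YAW);w=np.array([G[0]+(c*x-n*y)/1e3,G[1]+(n*x+c*y)/1e3,z]);q=K@(R@w+t);return (q[1]/q[2]).round(),(q[0]/q[2]).round()
print("lip",pr(0,21,.078),pr(0,-21,.078),"binfloor",pr(-50,0,.004),"bearing dia px",302*.032/.43)
p=im.astype(int);k=((p[...,0]-p[...,1]>35)&(p[...,0]-p[...,2]>20)).astype(np.uint8)
n,l,st,ce=cv2.connectedComponentsWithStats(k)
for i in range(1,n):
    if st[i,4]>8: print("red",ce[i][::-1].round(),st[i])
E
```

```text
[-110.4    1.   299.6    0.5] 16.0
[100. 260.] 0.96 z.01 [-35.5  -4. ] z.078 [-34.4  -3.3]
[ 78. 256.] 0.69 z.01 [-8.7  2.3] z.078 [-11.9   2. ]
lip (np.float64(66.0), np.float64(238.0)) (np.float64(67.0), np.float64(277.0)) binfloor (np.float64(111.0), np.float64(257.0)) bearing dia px 22.474418604651163
red [ 65. 506.] [494  52  18  33 281]
red [ 77. 258.] [248  68  21  19 172]
red [100. 262.] [252  90  20  18 121]
red [254. 111.] [ 82 239  47  42 873]
red [309.  61.] [ 48 297  27  26 448]
```

>>> apply_moves(plan=[{"dr":[0,30,0],"offset":[-10,0,0],"fingers":-0.62},{"dr":[0,30,0],"offset":[-10,0,4],"fingers":-0.62},{"dr":[0,30,0],"offset":[-10,0,8],"fingers":-0.62},{"dr":[0,30,0],"offset":[-10,0,8],"fingers":-0.62},{"dr":[0,30,0],"offset":[-10,0,8],"fingers":-0.62}])

```text
time_s: 16.6
ee_pos: [0.7479, -0.2191, 0.2127]
ee_rot: [-0.234, 0.441, 0.859, 0.117]
force: [1.3, 3.1, -1.3]
grip_width: 0.0163
grip_force: 0.0
```

```bash
python3 - <<'E'
from h import *
cur,s=state();print(cur.round(1),s["time_s"])
im=save("wrist","w14")
for r in find_in("bearing_a","wrist"): print(np.round(r["centre"]),round(r["p"],2),"z.01",tr("wrist",r["centre"],.01),"z.03",tr("wrist",r["centre"],.03),"z.078",tr("wrist",r["centre"],.078))
m=camera_model("wrist");K,R,t=map(np.array,(m["intrinsics"],m["R"],m["t"]))
def pr(x,y,z):
    c,n=np.cos(YAW),np.sin(YAW);w=np.array([G[0]+(c*x-n*y)/1e3,G[1]+(n*x+c*y)/1e3,z]);q=K@(R@w+t);return (q[1]/q[2]).round(),(q[0]/q[2]).round()
print("lip",pr(0,21,.078),pr(0,-21,.078),"binfloor",pr(-50,0,.004),pr(12,0,.004))
p=im.astype(int);k=((p[...,0]-p[...,1]>35)&(p[...,0]-p[...,2]>20)).astype(np.uint8)
n,l,st,ce=cv2.connectedComponentsWithStats(k)
for i in range(1,n):
    if st[i,4]>8: print("red",ce[i][::-1].round(),st[i])
E
```

```text
[-200.9   -2.9  212.7    0.8] 16.6
[101. 255.] 0.74 z.01 [-1.6  1.1] z.03 [-12.6   0.9] z.078 [-39.    0.5]
[126. 260.] 0.67 z.01 [-36.4  -5.9] z.03 [-45.5  -5.7] z.078 [-67.3  -5.1]
lip (np.float64(68.0), np.float64(237.0)) (np.float64(68.0), np.float64(276.0)) binfloor (np.float64(138.0), np.float64(256.0)) (np.float64(94.0), np.float64(256.0))
red [ 86. 507.] [500  80  12  13  86]
red [100. 257.] [247  95  21  11  78]
red [124. 261.] [250 114  21  21 167]
red [317.  47.] [  11  291   60   63 1863]
```

```bash
python3 - <<'E'
import cv2,numpy as np
im=cv2.imread("pics/w14.png").astype(int)[:,:,::-1]
for r in range(62,142,2):
    s=""
    for c in range(226,290):
        R,g,b=im[r,c]; s+="." if g-R>25 else "R" if R-g>35 else "W" if min(R,g,b)>150 else "o" if min(R,g,b)>85 else "-" if max(R,g,b)>45 else "#"
    print(r,s)
E
```

```text
62 -----------ooooooooooooooooooooooooooooooooooooooooo------------
64 -----------ooooooooooooooooooooooooooooooooooooooooo------------
66 ...--------ooooooooooooooooooooooooooooooooooooooooo---------...
68 ......------ooooooooooooooooooooooooooooooooooooooo-------......
70 ....................................................--..........
72 ................................................................
74 ................................................................
76 ................................................................
78 ................................................................
80 ................................................................
82 ................................................................
84 ................................................................
86 ................................................................
88 ................................................................
90 ................................................................
92 ................................................................
94 .........
[... 940 characters left out ...]
..........
122 ......................WWRRRRWWo#######-oWoRRRoW.................
124 ......................WWWRRoWo-########oWWRRRoW.................
126 ......................WWWRRRWWo#######-oWoRRRoW.................
128 ......................WWWWRRRWWoo----oWWoRRRoW..................
130 .......................WWWWRRRRWWWWWWWoRRRRoWo..................
132 ........................WWWWWRRRRRRRRRRRRRoW....................
134 ..........................WWWWWWRRRRRRooWW......................
136 .............................WWWWWWWWo..........................
138 ................................................................
140 ................................................................
```

```bash
python3 - <<'E'
from h import *
for cam in("scene","side"):
    im=save(cam,cam+"15")
    for n in("bearing_a","pulley"):
        for r in find_in(n,cam): print(cam,n,np.round(r["centre"]),round(r["p"],2),tr(cam,r["centre"],.02),tr(cam,r["centre"],.09))
im=cv2.imread("pics/scene15.png").astype(int)[:,:,::-1]
for r in range(184,214):
    print(r,"".join("." if g-R>18 else "R" if R-g>25 else "W" if min(R,g,b)>150 else "o" if min(R,g,b)>85 else "-" for R,g,b in im[r,188:236]))
E
```

```text
scene bearing_a [197. 221.] 0.44 [-16.3   4.7] [  4.8 -46.8]
scene pulley [204. 275.] 0.69 [168.8  29.4] [178.8 -23.7]
scene pulley [133. 173.] 0.29 [-295.   243.5] [-257.4  177.7]
side pulley [223. 246.] 0.79 [123.2 -25.7] [180.2 -46.8]
184 ooooo..................................ooooooooo
185 oooo...................................ooooooooo
186 oooo..................................oooooooooo
187 ooo...................................oooooooooo
188 ooo..................................ooooooooooo
189 ooo...............................-..ooooooooooo
190 oo................................-.oooooooooooo
191 oo................................-ooooooooooooo
192 o.................................oWoooooooooooo
193 o..............................oRR-ooooooooooooo
194 ............................WooRRR-oWooooooooooo
195 .........................RRRRooRo--oWooooooooooo
196 .......................oR--ooooR----ooooooooooWW
197 .......................oR---oooRR---oW-oooWWWWWW
198 .......................-----oWooR-oooWoWWWWWWWWW
199 ............................-ooooRRRoWoWWWWWWWWW
200 ................................oooo.oW-WWWWWWWW
201 .....................................oWoWWWWWWWW
202 .....................................oWooWWWWWWW
203 .....................................-oW-WWWWWWW
204 o.....................................oWoWWWWWWW
205 o.....................................oWooWWWWWW
206 --.....................................oWoWWWWWW
207 ------.................................WWoWWWWWW
208 ----------.............................oWooWWWWW
209 --------------..........................oW-WWWWW
210 ------------------.....................-WWooWWWW
211 ----------------------.................-oWoWWWWW
212 -------------------------.............---oW-WWWW
213 -----------------------------.........---WWooWWW
```

```bash
python3 -c "
from rig import *
print(sign_off())"
```

```text
the job is handed in; nothing more can be done
None
```

I pushed all three bearings through the gate one at a time and handed the job in at about 17 s: the tray holds only the upright pulley and the spray can, screwdriver and spanner were not approached, but I could see only two bearings in the bin — the third seems to be underneath them.

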